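# Find the rocking corner of a tray fixture and press its shim flat

### The job

One of the four corner lugs of the circuit tray plate rocks on its foot. With the fingertips press down on the lugs, one after another, until you find the one that dips under the push; then press the standing shim tab in front of that lug down flat, and leave the other three shims standing. Lift nothing, leave the plate lying in place and leave the things around it alone.

Things in the scene. Friction and masses are not known exactly. Their poses are not given: they have to be found in the camera images.
- plate: loose aluminium tray plate, H-shaped, 156 x 208 x 8 mm, 0.8 to 1 kg, with rows of blue circuit strips; at its front and back ends a lug sticks out to each side. It lies level on four round feet of a fixed dark bed (262 x 250 mm, top 10 mm above the table), between guides 1 mm lower than its top. Origin: centre of its underside, 44 mm above the table; x to the back (away from the robot), y left, z up.
- lug_a (a point): middle of the top of the plate's front left lug (36 mm along plate x, 48 mm along y), 52 mm above the table, right above its foot, 22 mm from its outer end. Three lugs are firm; one, different each time, looking no different, rocks: pressed here it yields from about 2 N, dips 4.5 mm against a spring, is hard down at about 6 N and comes back up when let go.
- lug_b (a point): middle of the top of the plate's front right lug (36 mm along plate x, 48 mm along y), 52 mm above the table, right above its foot, 22 mm from its outer end. Three lugs are firm; one, different each time, looking no different, rocks: pressed here it yields from about 2 N, dips 4.5 mm against a spring, is hard down at about 6 N and comes back up when let go.
- lug_c (a point): middle of the top of the plate's back left lug (36 mm along plate x, 48 mm along y), 52 mm above the table, right above its foot, 22 mm from its outer end. Three lugs are firm; one, different each time, looking no different, rocks: pressed here it yields from about 2 N, dips 4.5 mm against a spring, is hard down at about 6 N and comes back up when let go.
- lug_d (a point): middle of the top of the plate's back right lug (36 mm along plate x, 48 mm along y), 52 mm above the table, right above its foot, 22 mm from its outer end. Three lugs are firm; one, different each time, looking no different, rocks: pressed here it yields from about 2 N, dips 4.5 mm against a spring, is hard down at about 6 N and comes back up when let go.
- tab_a (a point): middle of the top of the front left lug's shim tab: steel, 32 x 32 x 4 mm, in front (-x) of its lug. Its hinge line runs along plate y, 12 mm in front of the lug point, 18 mm above the table; this point is 46 mm, the free end 62 mm from the hinge line. Standing, it slopes up and away from the lug; flat, it is level, its top 20 mm above the table and this point 58 mm in front of the lug point.
- tab_b (a point): middle of the top of the front right lug's shim tab: steel, 32 x 32 x 4 mm, in front (-x) of its lug. Its hinge line runs along plate y, 12 mm in front of the lug point, 18 mm above the table; this point is 46 mm, the free end 62 mm from the hinge line. Standing, it slopes up and away from the lug; flat, it is level, its top 20 mm above the table and this point 58 mm in front of the lug point.
- tab_c (a point): middle of the top of the back left lug's shim tab: steel, 32 x 32 x 4 mm, in front (-x) of its lug. Its hinge line runs along plate y, 12 mm in front of the lug point, 18 mm above the table; this point is 46 mm, the free end 62 mm from the hinge line. Standing, it slopes up and away from the lug; flat, it is level, its top 20 mm above the table and this point 58 mm in front of the lug point.
- tab_d (a point): middle of the top of the back right lug's shim tab: steel, 32 x 32 x 4 mm, in front (-x) of its lug. Its hinge line runs along plate y, 12 mm in front of the lug point, 18 mm above the table; this point is 46 mm, the free end 62 mm from the hinge line. Standing, it slopes up and away from the lug; flat, it is level, its top 20 mm above the table and this point 58 mm in front of the lug point.
- shim_a (a joint): angle of the front left lug's shim, rad: 0 flat (tab level; shim packed up under the lug, which then no longer rocks), about 0.75 to 0.85 standing at the start. A stiff hinge that stays where it is left: about 3 N straight down on the tab, 40 mm in front of the hinge line, pushes it down to its stop at 0.
- shim_b (a joint): angle of the front right lug's shim, rad: 0 flat (tab level; shim packed up under the lug, which then no longer rocks), about 0.75 to 0.85 standing at the start. A stiff hinge that stays where it is left: about 3 N straight down on the tab, 40 mm in front of the hinge line, pushes it down to its stop at 0.
- shim_c (a joint): angle of the back left lug's shim, rad: 0 flat (tab level; shim packed up under the lug, which then no longer rocks), about 0.75 to 0.85 standing at the start. A stiff hinge that stays where it is left: about 3 N straight down on the tab, 40 mm in front of the hinge line, pushes it down to its stop at 0.
- shim_d (a joint): angle of the back right lug's shim, rad: 0 flat (tab level; shim packed up under the lug, which then no longer rocks), about 0.75 to 0.85 standing at the start. A stiff hinge that stays where it is left: about 3 N straight down on the tab, 40 mm in front of the hinge line, pushes it down to its stop at 0.
- telltale_a (a joint): how far the thin tell-tale pin under the outer end of the front left lug has been pushed down, m: 0 at the start. The lug pushes it when it dips, to about 0.005, and it stays down.
- telltale_b (a joint): how far the thin tell-tale pin under the outer end of the front right lug has been pushed down, m: 0 at the start. The lug pushes it when it dips, to about 0.005, and it stays down.
- telltale_c (a joint): how far the thin tell-tale pin under the outer end of the back left lug has been pushed down, m: 0 at the start. The lug pushes it when it dips, to about 0.005, and it stays down.
- telltale_d (a joint): how far the thin tell-tale pin under the outer end of the back right lug has been pushed down, m: 0 at the start. The lug pushes it when it dips, to about 0.005, and it stays down.
- lens_cap: round black cap, 34 mm across, 14 mm high, lying on the plate near its middle; bystander, to be left alone. Origin: centre of its underside.
- thumb_nut: brass thumb nut, 24 mm across, 22 mm high, standing on the bed between the two front shims; bystander, to be left alone. Origin: centre of its underside.
- bottle: white bottle, 48 mm across, 90 mm high; bystander, to be left alone. Origin: centre of its underside.
- driver: screwdriver, 160 mm long, black handle; bystander, to be left alone. Origin: on its handle axis.
- parts_tray: open black parts tray, 90 x 120 x 30 mm, two compartments; bystander, to be left alone. Origin: centre of its underside.
- gauge_block: steel block 50 x 30 x 22 mm; bystander, to be left alone. Origin: centre of its underside.
- loupe: black eye loupe, 38 mm across, 40 mm high; bystander, to be left alone. Origin: centre of its underside.

How it is judged:
On the way, in this order (a step that is already met when the one before it is completed fails the run):
1. the loose lug has been pressed and has dipped (value of joint any of telltale_a, telltale_b, telltale_c, telltale_d above 0.0025 m), for 0.1 s.
2. the shim of the lug that dipped is flat (((value of joint telltale_a above 0.0025 m and value of joint shim_a below 0.08 rad) or (value of joint telltale_b above 0.0025 m and value of joint shim_b below 0.08 rad) or (value of joint telltale_c above 0.0025 m and value of joint shim_c below 0.08 rad) or (value of joint telltale_d above 0.0025 m and value of joint shim_d below 0.08 rad))), for 0.2 s.
At the end, for the whole second after the job is handed in: The shim in front of the lug that dipped is flat (within 0.08 rad), the other three still stand (above 0.6 rad), and the plate lies level (0.012 rad), at rest and within 6 mm of where it was (((value of joint telltale_a above 0.0025 m and value of joint shim_a below 0.08 rad and value of joint each of shim_b, shim_c, shim_d above 0.6 rad) or (value of joint telltale_b above 0.0025 m and value of joint shim_b below 0.08 rad and value of joint each of shim_a, shim_c, shim_d above 0.6 rad) or (value of joint telltale_c above 0.0025 m and value of joint shim_c below 0.08 rad and value of joint each of shim_a, shim_b, shim_d above 0.6 rad) or (value of joint telltale_d above 0.0025 m and value of joint shim_d below 0.08 rad and value of joint each of shim_a, shim_b, shim_c above 0.6 rad)) and distance of plate from where it was at the start of the episode below 0.006 m and angle between plate's own z axis and vertical below 0.012 rad and linear speed of plate below 0.01 m/s); the robot touches nothing.
It fails at once if a shim is pressed down whose lug has not been found to dip ((value of joint telltale_a below 0.0015 m and value of joint shim_a below 0.5 rad) or (value of joint telltale_b below 0.0015 m and value of joint shim_b below 0.5 rad) or (value of joint telltale_c below 0.0015 m and value of joint shim_c below 0.5 rad) or (value of joint telltale_d below 0.0015 m and value of joint shim_d below 0.5 rad)).
It fails at once if the plate is lifted, shifted by more than 10 mm or tipped over (height (world z) of plate above 0.052 m or distance of plate from where it was at the start of the episode above 0.01 m or angle between plate's own z axis and vertical above 0.08 rad).
It fails at once if a bystander is moved by more than 12 mm, or lifted (distance of any of lens_cap, thumb_nut, bottle, driver, parts_tray, gauge_block, loupe from where it was at the start of the episode above 0.012 m).
It also fails if it takes over 48 s, if anything falls off the work surface, if the arm or the gripper's body presses on something with over 40 N, if the wrist force passes 120 N, or if a joint passes its speed limit or range.

### The arm

A 7-joint arm with a two-finger parallel gripper is mounted at the origin on the work surface. World frame = base frame: x ahead of the robot, y to its left, z up, the work surface at z = 0. Lengths are in m, angles in rad, forces in N, time in s.
With the tool pointing down it reaches from about 0.4 to 0.9 m from the base axis. Payload 5.6 kg.
Tool frame: the origin (TCP) lies midway between the tips of the shut fingers; the grasp point (between the pads) lies 19 mm behind it; z points along the fingers, y is the line along which they close (so a half turn about z gives the same grasp; the last joint's range is limited). The gripper opens to 92 mm and grips with 3 to 60 N. Pads are 20 mm wide; open, the fingers measure 128 mm over their backs; the gripper's body (75 mm by 189 mm) begins 69 mm behind the grasp point.
Start: joints at [1.101, 0.468, -0.012, 1.603, 0.006, 1.071, -0.056], TCP at [0.269, -0.592, 0.215] pointing down, gripper open.
Joint ranges: [-2.53, 2.53], [-0.31, 2.02], [-1.57, 1.55], [0.28, 2.44], [-1.29, 4.43], [0.15, 1.84], [-2.92, 2.92]. Speed limits (rad/s): [2.57, 2.57, 3.14, 3.14, 3.14, 3.14, 3.14].

### API

Orientations are given as a unit quaternion [w, x, y, z].
In Python, from bench import r gives the robot as it stands.
- The arm moves only by the tool servo_tool, never from a script. Its arguments are lists of equal length, an entry for each row: "travel": the shift along the tool's x, y, z normalised to -1 to 1, where 1 is 4 cm, a list of three; "yaw": the turn about the tool's z normalised to -1 to 1, where 1 is 0.08 rad. In form: {"travel": [[x, y, z], ...], "yaw": [yaw, ...]}. A call has exactly 10 rows; each row shifts and turns the commanded pose from where the row before left it, along the tool's axes as they then stand; what a row does not reach is not made up. A row lasts 1/8 s, in which the tool goes at most 62.5 mm and 10.7 degrees, less where a joint would pass 70% of its speed; a pose out of reach is approached as far as the arm can. A call with a number of a shift or a turn outside -1 to 1 is refused whole. A call with a gripper value outside its range is refused whole. "gripper" is the closure in counts, from 0 (fully open) to 255 (shut), set as the call begins (left out, the last holds). The fingers move at their own pace and stop on an object; the grip force is fixed at half the most. Time passes only in rows, so rows that do not move let the fingers close, or fill a call up. It gives the time, the measured TCP pose, the force, the opening and the grip force at its end, in the units of the state.
- r.observe(): the state, without advancing time (a new reading comes with each control period).
- r.camera(name): name is "scene" or "top"; returns (picture, depth): 384x512x3 uint8, red, green, blue; 384x512 float32, m along the optical axis (not along the pixel's ray), 0 where there is no reading.
- r.get_calibration(name): a dict with "K" (3x3 intrinsics, pixels), "k1" (the pictures are not rectified: a ray, as slopes to the right and down, at radius r is drawn at 1 + k1 r^2 times it, then the intrinsics apply), "R" (3x3) and "t" (3): a world point X has camera coordinates R X + t. Camera axes: x right, y down, z forward; pixel columns grow to the right and rows downward; lengths in m; the calibration is good to about 2 mm. A picture is of the moment at which its call begins. get_calibration takes no time and is no camera call.
- r.hand_in(): hands the job in; it is judged then, once.
The state is a dict: "t": time; "joint_pos": joint angles; "qd": joint speeds; "joint_efforts": joint torques, N m; "tcp_pos": TCP position; "eef_rot": TCP orientation; "force": force on the tool from outside, world axes, zero at the start; "wrist_torque": the same for the moment, N m; "gripper_width": finger opening in m; "grip_force": force on a finger pad.
Only numpy, scipy, OpenCV 4.12 (cv2) and the standard library are available. Lean on these libraries where they do the work, as an engineer would, in place of code of your own. Each camera call takes 0.05 s, during which the arm holds its last target. There are 200 camera calls.

## Working session

There is one attempt and no reset: what is moved stays moved. The work goes in short steps, Python scripts to look and compute and a tool call to move; the robot and the scene stay as the last step left them, time stands still between calls to the robot, and variables do not carry over. Pictures are saved under pics/ and viewed, at most 10 in all, crops included, and the job is handed in when it is done.

Besides the shell and the picture viewer there is one more tool, called as name([rows], argument=value, ...), one row to a line, values as JSON. servo_tool: Moves the arm, as the interface text tells. Its arguments: {"type":"object","properties":{"travel":{"type":"array","items":{"type":"array","items":{"type":"number","minimum":-1,"maximum":1}}},"yaw":{"type":"array","items":{"type":"number","minimum":-1,"maximum":1}},"gripper":{"type":"number"}},"required":["travel","yaw"]}

```bash
mkdir -p pics; cat > h.py <<'E'
import numpy as np, cv2
from bench import r
def ray(name,uv):
    c=r.get_calibration(name);K=np.array(c["K"]);R=np.array(c["R"]);t=np.array(c["t"])
    uv=np.atleast_2d(np.array(uv,float))
    d=np.c_[(uv[:,0]-K[0,2])/K[0,0],(uv[:,1]-K[1,2])/K[1,1]];u=d.copy()
    for _ in range(20): u=d/(1+c["k1"]*(u**2).sum(1,keepdims=True))
    return -R.T@t, np.c_[u,np.ones(len(u))]@R
def onz(name,uv,z):
    o,d=ray(name,uv); return o+d*((z-o[2])/d[:,2:])
def proj(name,X):
    c=r.get_calibration(name);K=np.array(c["K"]);p=np.atleast_2d(X)@np.array(c["R"]).T+np.array(c["t"])
    u=p[:,:2]/p[:,2:];u=u*(1+c["k1"]*(u**2).sum(1,keepdims=True));return u@K[:2,:2].T+K[:2,2]
E
python3 - <<'E'
from h import *
for n in("top","scene"):
    p,d=r.camera(n);np.savez(""+n,p=p,d=d);cv2.imwrite(f"pics/{n}.png",cv2.resize(p[:,:,::-1],(800,600),interpolation=3))
s=r.observe();print(s["t"],s["tcp_pos"],s["eef_rot"],s["force"],s["gripper_width"]);print(ray("top",[256,192]),ray("scene",[256,192]))
E
```

```text
0.1 [ 0.2688034  -0.59123746  0.21373137] [-7.71691314e-04  9.77320520e-01  2.11763909e-01 -2.30581499e-04] [-1.28407753  0.53683671  0.48638286] 0.09170493826150163
(array([ 0.56293835, -0.03168619,  1.1821122 ]), array([[ 0.05758287,  0.00569813, -0.99832488]])) (array([ 1.17402416, -0.82221293,  0.7444012 ]), array([[-0.44500265,  0.69404828, -0.56615343]]))
```

View pics/top.png

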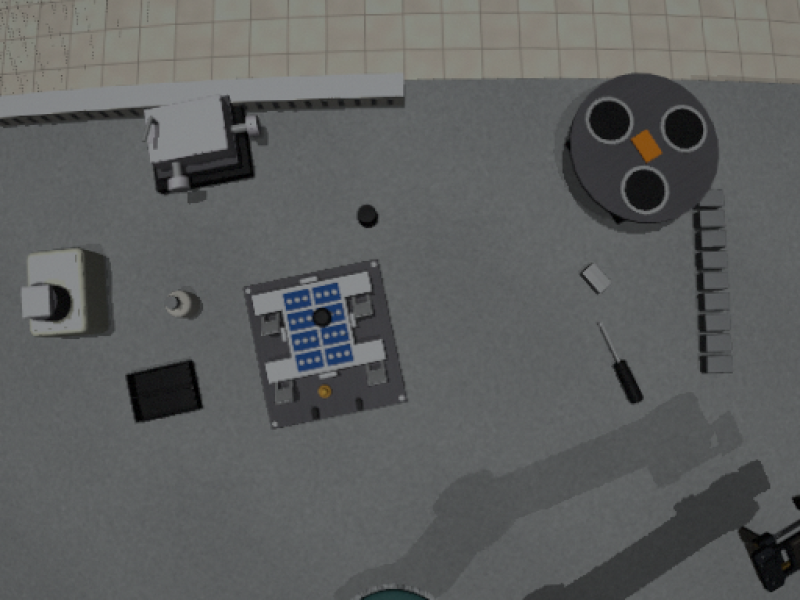

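View pics/scene.png

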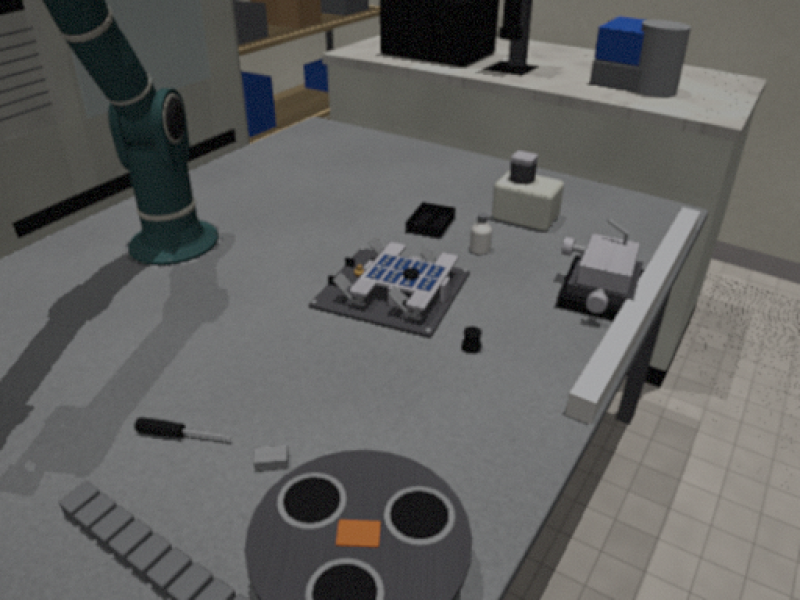

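The top view shows the H-plate centred near (318,326) at 800-px scale, with its lugs at (262,303), (360,284), (278,370) and (375,352). The four shim tabs sit in front of them, the lens cap is at (321,317) and the nut at (324,392). The scene view shows the same layout, with the bottle, tray and loupe clear of the bed.

```bash
python3 - <<'E'
from h import *
p=np.load("top.npz")["p"]; x0,y0,x1,y1=150,160,268,280
c=p[y0:y1,x0:x1]; hsv=cv2.cvtColor(c,cv2.COLOR_RGB2HSV)
m=(((hsv[...,2]>135)&(hsv[...,1]<60))|((hsv[...,0]>100)&(hsv[...,0]<125)&(hsv[...,1]>120))).astype(np.uint8)*255
n,l,st,_=cv2.connectedComponentsWithStats(m); k=1+st[1:,4].argmax(); m=(l==k).astype(np.uint8)*255
print(st[k])
ct=max(cv2.findContours(m,0,cv2.CHAIN_APPROX_NONE)[0],key=len)[:,0]+[x0,y0]
W=onz("top",ct,0.052)[:,:2]
rc=cv2.minAreaRect(W.astype(np.float32));print(rc,cv2.boxPoints(rc))
v=cv2.resize(np.hstack([c[:,:,::-1],cv2.cvtColor(m,8)]),None,fx=3.3,fy=3.3,interpolation=0);cv2.imwrite("pics/c.png",v)
E
```

```text
[  12   14   84   71 2207]
((0.5860671997070312, 0.11926840990781784), (0.15245173871517181, 0.20485445857048035), 10.650903701782227) [[0.4922235  0.20584257]
 [0.5300857  0.00451743]
 [0.6799109  0.03269425]
 [0.6420487  0.23401938]]
```

View pics/c.png

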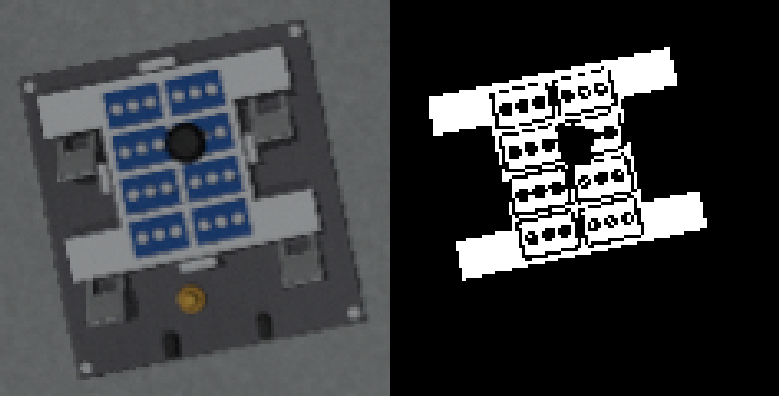

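servo_tool([
  [0,0,0],
  [0,0,0],
  [0,0,0],
  [0.69,-1,0],
  [0.69,-1,0],
  [0.69,-1,0],
  [0.69,-1,0],
  [0.69,-1,0],
  [0.69,-1,0],
  [0.69,-1,0],
], yaw=[1,1,1,0,0,0,0,0,0,0], gripper=255)

```text
t: 1.35
tcp_pos: [0.4072, -0.2791, 0.2144]
eef_rot: [-0.0, 0.996, 0.093, -0.0]
force: [1.3, -0.0, 0.5]
gripper_width: 0.0009
grip_force: 0.0
```

servo_tool([
  [0.69,-1,0],
  [0.69,-1,0],
  [0.69,-1,0],
  [0.69,-1,0],
  [0.69,-1,0],
  [0.69,-1,0],
  [0.69,-0.95,0.5],
  [0,0,0.7],
  [0,0,0.7],
  [0,0,0],
], yaw=[0,0,0,0,0,0,0,0,0,0])

```text
t: 2.6
tcp_pos: [0.5432, 0.0282, 0.1364]
eef_rot: [-0.0, 0.996, 0.093, -0.003]
force: [0.3, 0.1, 0.1]
gripper_width: 0.0002
grip_force: 0.0
```

```bash
cat >> h.py <<'E'
C=np.array([.5861,.1193]);a=np.deg2rad(10.65);U=np.array([np.cos(a),np.sin(a)]);V=np.array([-U[1],U[0]])
def st():
    s=r.observe();p=np.array(s["tcp_pos"]);w,x,y,z=s["eef_rot"]
    yaw=np.arctan2(2*(x*y+w*z),1-2*(y*y+z*z))
    d=p[:2]-C
    print("t",round(s["t"],2),"plate xy mm",(1e3*np.array([d@U,d@V])).round(1),"z",round(p[2]*1e3,2),"yawerr",round(yaw-a,4),"F",np.round(s["force"],2),"w",s["gripper_width"])
E
python3 -c "
from h import *
st()"
```

```text
t 2.6 plate xy mm [-59.  -81.6] z 136.4 yawerr 0.0011 F [0.26 0.07 0.11] w 0.0001937954648712451
```

servo_tool([
  [0,0,0.7],
  [0,0,0.7],
  [0,0,0.4],
  [0,0,0.15],
  [0,0,0.05],
  [0,0,0.05],
  [0,0,0.025],
  [0,0,0.025],
  [0,0,0.025],
  [0,0,0],
], yaw=[0,0,0,0,0,0,0,0,0,0])

```text
t: 3.85
tcp_pos: [0.5451, 0.0283, 0.0535]
eef_rot: [0.0, 0.996, 0.093, -0.0]
force: [-0.5, 0.3, 0.7]
gripper_width: 0.0003
grip_force: 0.0
```

```bash
python3 -c "
from h import *
st()"
```

```text
t 3.85 plate xy mm [-57.1 -81.9] z 53.53 yawerr 0.0008 F [-0.52  0.27  0.71] w 0.00030211186074886583
```

servo_tool([
  [-0.05,0,0.025],
  [0,0,0.025],
  [0,0,0.025],
  [0,0,0],
  [0,0,0],
  [0,0,0],
  [0,0,0],
  [0,0,0],
  [0,0,0],
  [0,0,0],
], yaw=[0,0,0,0,0,0,0,0,0,0])

```text
t: 5.1
tcp_pos: [0.5431, 0.0279, 0.0523]
eef_rot: [0.0, 0.996, 0.093, -0.0]
force: [-6.0, -0.8, 17.7]
gripper_width: 0.0003
grip_force: 8.1
```

servo_tool([
  [0,0,-0.75],
  [0,-1,0],
  [0,-1,0],
  [0,-1,0],
  [0,-1,0],
  [0,-0.1,0.4],
  [0,0,0.2],
  [0,0,0.05],
  [0,0,0.05],
  [0,0,0.05],
], yaw=[0,0,0,0,0,0,0,0,0,0])

```text
t: 6.35
tcp_pos: [0.513, 0.1879, 0.0508]
eef_rot: [0.0, 0.996, 0.092, -0.0]
force: [-1.2, -2.0, 4.9]
gripper_width: 0.0004
grip_force: 2.2
```

servo_tool([
  [0,0,0],
  [0,0,0],
  [0,0,0],
  [0,0,0],
  [0,0,0],
  [0,0,0],
  [0,0,0],
  [0,0,0],
  [0,0,0],
  [0,0,0],
], yaw=[0,0,0,0,0,0,0,0,0,0])

```text
t: 7.6
tcp_pos: [0.513, 0.1892, 0.0506]
eef_rot: [-0.0, 0.996, 0.093, 0.0]
force: [2.0, -3.8, 4.2]
gripper_width: 0.0001
grip_force: 2.1
```

```bash
python3 -c "
from h import *
st()"
```

```text
t 7.6 plate xy mm [-59.   82.2] z 50.63 yawerr 0.0008 F [ 1.99 -3.81  4.24] w 6.942437737489338e-05
```

Lug a yields: 4 N at 50.6 mm, where b took 18 N. I'll push it to the stop.

servo_tool([
  [0,0,0.025],
  [0,0,0.025],
  [0,0,0.025],
  [0,0,0.025],
  [0,0,0.01],
  [0,0,0],
  [0,0,0],
  [0,0,0],
  [0,0,0],
  [0,0,0],
], yaw=[0,0,0,0,0,0,0,0,0,0])

```text
t: 8.85
tcp_pos: [0.513, 0.1892, 0.0482]
eef_rot: [0.0, 0.996, 0.093, 0.0]
force: [-4.0, -5.1, 21.7]
gripper_width: 0.0004
grip_force: 10.9
```

```bash
python3 -c "
from h import *
st()"
```

```text
t 8.85 plate xy mm [-58.9  82.2] z 48.18 yawerr 0.001 F [-4.03 -5.11 21.69] w 0.000443902152947153
```

servo_tool([
  [0,0,-0.4],
  [0,0,-0.8],
  [0,0,0],
  [-0.7,0,0],
  [-0.62,0,0],
  [0,0,0],
  [0,0,0.2],
  [0,0,0.2],
  [0,0,0.1],
  [0,0,0],
], yaw=[0,0,0,0,0,0,0,0,0,0])

```text
t: 10.1
tcp_pos: [0.4607, 0.1793, 0.0735]
eef_rot: [0.0, 0.996, 0.093, -0.001]
force: [-0.2, -0.1, -0.7]
gripper_width: 0.0004
grip_force: 0.0
```

```bash
python3 -c "
from h import *
st()
p,d=r.camera('scene');q=p[120:240,170:330,::-1];cv2.imwrite('pics/s2.png',cv2.resize(q,None,fx=4.5,fy=4.5,interpolation=2))"
```

```text
t 10.1 plate xy mm [-112.2   82.1] z 73.51 yawerr 0.0008 F [-0.22 -0.14 -0.66] w 0.000364423469147019
```

View pics/s2.png

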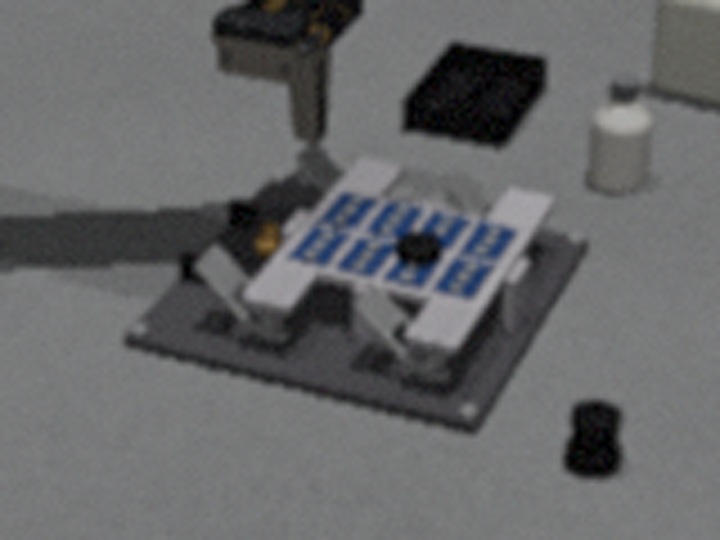

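The shut fingers (310,135) hang right above shim tab a (318,160), with all four shims standing and the cap and nut undisturbed. I'll press it down now.

servo_tool([
  [0,0,0.12],
  [0,0,0.12],
  [0,0,0.12],
  [0,0,0.12],
  [0,0,0.12],
  [0,0,0.12],
  [0,0,0.12],
  [0,0,0.12],
  [0,0,0.12],
  [0,0,0],
], yaw=[0,0,0,0,0,0,0,0,0,0])

```text
t: 11.4
tcp_pos: [0.4606, 0.1792, 0.0304]
eef_rot: [0.0, 0.996, 0.093, -0.0]
force: [-0.2, 0.5, -0.5]
gripper_width: 0.0005
grip_force: 0.0
```

```bash
python3 -c "
from h import *
st()"
```

```text
t 11.4 plate xy mm [-112.2   82. ] z 30.41 yawerr 0.001 F [-0.22  0.52 -0.46] w 0.0004841236655283356
```

servo_tool([
  [0,0,0.06],
  [0,0,0.06],
  [0,0,0.06],
  [0,0,0.04],
  [0,0,0.03],
  [0,0,0.03],
  [0,0,0.03],
  [0,0,0],
  [0,0,0],
  [0,0,0],
], yaw=[0,0,0,0,0,0,0,0,0,0])

```text
t: 12.65
tcp_pos: [0.4607, 0.1792, 0.0199]
eef_rot: [0.0, 0.996, 0.093, -0.0]
force: [-6.6, -2.0, 18.5]
gripper_width: 0.0002
grip_force: 9.4
```

```bash
python3 -c "
from h import *
st()"
```

```text
t 12.65 plate xy mm [-112.2   82.1] z 19.91 yawerr 0.001 F [-6.56 -1.96 18.51] w 0.00016545421543069096
```

Hard at 19.9 mm, which is the height of a flat tab. Now I'll lift and move clear of the bed.

servo_tool([
  [0,0,-0.2],
  [0,0,-0.6],
  [0,0,-1],
  [0,0,-1],
  [-0.5,0,-0.5],
  [-0.8,0,0],
  [-0.5,0,0],
  [0,0,0],
  [0,0,0],
  [0,0,0],
], yaw=[0,0,0,0,0,0,0,0,0,0])

```text
t: 13.9
tcp_pos: [0.3911, 0.1662, 0.1506]
eef_rot: [-0.0, 0.996, 0.093, 0.0]
force: [0.4, 0.0, -0.8]
gripper_width: 0.0002
grip_force: 0.0
```

```bash
python3 -c "
from h import *
st()
p,d=r.camera('scene');q=p[120:240,170:330,::-1];P,d=r.camera('top');Q=P[160:280,150:270,::-1]
cv2.imwrite('pics/s3.png',cv2.resize(np.hstack([q,Q]),None,fx=2.8,fy=2.8,interpolation=2))"
```

```text
t 13.9 plate xy mm [-183.    82.1] z 150.56 yawerr 0.0004 F [ 0.37  0.05 -0.78] w 0.00019360404021907592
```

View pics/s3.png

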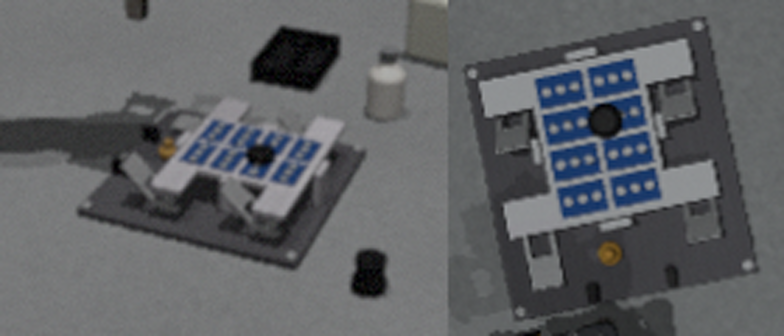

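The front-left tab now lies flat: it looks longer and lower at (545,262) in the top crop. The other three stand, and the plate, cap and nut are unmoved.

```bash
python3 -c "
from h import *
print(r.hand_in())"
```

```text
the job is handed in; nothing more can be done
None
```

The front-left lug (a) was the one that dipped; its shim tab is pressed flat, the other three still stand, and the job is handed in; lugs c and d were not pressed, and no verdict came back.

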